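# Pack the finishing tray and leave the offcut and the nail pot

### The arm

A 7-joint arm with a two-finger parallel gripper is mounted at the origin on a cart in front of the work surface, level with it; the furniture and walls round the work are solid. World frame = base frame: x ahead of the robot, y to its left, z up, the work surface at z = 0. Lengths are in m, angles in rad, forces in N, time in s.
With the tool pointing down it reaches from about 0.425 to 1.025 m from the base axis. Payload 3.6 kg.
Tool frame: the origin (TCP) lies between the finger pads; the fingertips stand ahead of it and the grasp point (between the pads) lies 2 mm behind it (arm.tcp_to_tips is the z of the fingertips in the tool frame, in m); z points along the fingers, y is the line along which they close (so a half turn about z gives the same grasp; the last joint's range is limited). The gripper opens to 85 mm and grips with 20 to 120 N. Pads are 22 mm wide; open, the fingers measure 114 mm over their backs; the gripper's body (76 mm by 85 mm) begins 54 mm behind the grasp point. The pads swing forward as they close: fully open they stand 13 mm farther back than shut.
Start: joints at [-1.341, 0.591, 0.048, 1.609, -0.033, 0.943, -0.034], TCP at [0.23, 0.688, 0.248] pointing down, gripper open.
Joint ranges: [-2.69, 2.69], [-0.47, 2.24], [-1.27, 1.36], [0.19, 2.51], [-1.53, 4.68], [0.08, 2.07], [-3.09, 3.09]. Speed limits (rad/s): [2.57, 2.57, 3.14, 3.14, 3.14, 3.14, 3.14].

### API

Orientations are given as a unit quaternion [w, x, y, z].
In Python, from cell import status, snapshot, arm gives the robot as it stands.
- The arm moves only by the tool arm_command, never from a script. Its argument "motion" is a list of rows, each an object of numbers: "tx", "ty", "tz": the shift along the world's x, y, z in m; "wx", "wy", "wz": the turn, a rotation vector about the world's x, y, z in degrees; "hand": the finger opening in m, from 0 to 0.0854. A call has 1 to 12 rows; each row shifts and turns the commanded pose from where the row before left it; what a row does not reach is not made up. A row lasts 1/8 s, in which the tool goes at most 62.5 mm and 10.7 degrees, less where a joint would pass 70% of its speed; a pose out of reach is approached as far as the arm can. A call is refused whole if a number of a shift passes 0.0625 or a number of a turn 10.7, either way. A call with a gripper value outside its range is refused whole. The fingers move at their own pace and stop on an object; "squeeze" is the grip in N (left out, the last holds). Time passes only in rows, so rows that do not move let the fingers close. It gives the time, the measured TCP pose, the force, the opening and the grip force at its end, in the units of the state.
- status.get_obs(): the state, without advancing time (a new reading comes with each control period).
- snapshot(name): name is "scene" or "side" or "wrist"; returns a dict with "pixels" (384x512x3 uint8, blue, green, red), "range_z" (384x512 float32, m along the optical axis (not along the pixel's ray), 0 where there is no reading), "camera_matrix" (3x3 intrinsics, pixels), "R" (3x3) and "t" (3): a world point X has camera coordinates R X + t. Camera axes: x right, y down, z forward; pixel columns grow to the right and rows downward; lengths in m; the calibration is good to about 2 mm. A picture is of the moment at which its call begins.
- arm.job_done(): hands the job in; it is judged then, once.
The state is a dict: "clock": time; "q": joint angles; "joint_velocities": joint speeds; "joint_efforts": joint torques, N m; "position": TCP position; "tool_rot": TCP orientation; "wrist_force": force on the tool from outside, world axes, zero at the start; "moment": the same for the moment, N m; "finger_gap": opening from 0.0 (shut) to 1.0 (fully open); "finger_force": force on a finger pad.
Only numpy, scipy, OpenCV 4.12 (cv2) and the standard library are available. Lean on these libraries where they do the work, as an engineer would, in place of code of your own. Each camera call takes 0.05 s, during which the arm holds its last target. There are 200 camera calls.

### The job

Pack the plywood finishing tray for the next job: drop the roll of masking tape over the round hub, lay the cork sanding block centred between the two rails and along them, stand the cream tin of wax in the shallow round nest and the black stain cup upright in the taller round well, everything sitting flat on its insert and let go. The plain wooden offcut and the grey pot of nails with the red lid are not part of the kit: leave them where they are.

Things in the scene. Friction and masses are not known exactly. Their poses are not given: they have to be found in the camera images.
- masking_tape: cream roll of masking tape lying flat on the bench, 105 mm across, 25 mm high; open core about 70 mm across (the wall of the roll is about 15 mm thick, pinch it from above with one finger in the core, the middle of the wall is 45 mm from the axis); 0.11 kg; origin at the centre of its underside, z up along the axis
- sanding_block: tan cork sanding block with a thin red-brown sole of paper under it, 63 (x) by 109 (y) by 34 (z) mm; 0.09 kg; origin at the centre of its underside, grasp it across its 63 mm x width; the closed blue drill case behind it and left of the tray (x over 0.59, y over 0.16) is 93 mm high, keep the hand clear
- wax_tin: cream-coloured plain round tin of wax, 56 mm across, 55 mm high; 0.16 kg; origin at the centre of its underside, z up; it, the cup and the nail pot stand in a row along y near the front edge of the bench, as little as 10 mm apart, before a drilling jig whose base plate is 18 mm high
- stain_cup: black plastic stain cup, open at the top, 55 mm across at the rim, about 50 mm at the foot, 72 mm high; 0.045 kg; origin at the centre of its underside, z up
- offcut: plain planed wooden offcut, a smaller look-alike of the sanding block, 45 (x) by 90 (y) by 22 (z) mm; stays where it is; origin at the centre of its underside
- nail_pot: grey round pot of nails with a red lid, 66 mm across, 82 mm high; stays where it is; origin at the centre of its underside
- tape_insert: insert of the tray for the tape: fixed 111 mm square grey plate 6 mm thick, origin at the centre of its underside 6 mm above the bench, plate top at 12 mm. On it a solid blue round hub, 57 mm across at the foot, 53 mm above, top 9 mm over the plate; the core drops over it with 6 mm or more to spare all round and the roll lies on the plate
- block_insert: insert for the sanding block, same plate and origin as tape_insert: two blue rails along its y axis, 80 mm apart inside, 12 mm thick, 108 mm long, 10 mm high above the plate, open at both ends; the block lies on the plate between them, its long side along y, either way round
- tin_insert: insert for the wax tin, same plate and origin as tape_insert: a blue ring, the shallow nest, at its middle, about 74 mm across inside, 88 mm outside, 14 mm high above the plate. The four inserts fill a low plywood tray, in any arrangement, 112 mm from middle to middle, all turned with the tray; its rim is 15 mm above the bench
- cup_insert: insert for the stain cup, same plate and origin as tape_insert: a blue ring, the well, at its middle, about 72 mm across inside, 84 mm outside, 34 mm high above the plate, clearly taller than the nest
Things that resemble listed ones, but are neither listed nor needed, are in the scene too. Of the things that look like the wax_tin, the larger one is meant.

How it is judged:
At the end, for the whole second after the job is handed in: Tape, wax tin and cup each rest on their own insert plate within 12 mm of its middle; the sanding block on its own within 15 mm and 0.2 rad of the rails, either way round; all four level within 0.08 rad and at rest; offcut and nail pot within 30 mm of where they stood (horizontal distance between masking_tape and tape_insert below 0.012 m and z of masking_tape in the frame of tape_insert between 0.003 and 0.0095 m and angle between each of masking_tape, sanding_block, wax_tin, stain_cup's own z axis and vertical below 0.08 rad and linear speed of each of masking_tape, sanding_block, wax_tin, stain_cup below 0.02 m/s and horizontal distance between sanding_block and block_insert below 0.015 m and z of sanding_block in the frame of block_insert between 0.003 and 0.0095 m and horizontal distance between wax_tin and tin_insert below 0.012 m and z of wax_tin in the frame of tin_insert between 0.003 and 0.0095 m and horizontal distance between stain_cup and cup_insert below 0.012 m and z of stain_cup in the frame of cup_insert between 0.003 and 0.0095 m and angle between the y axis of sanding_block and the y axis of block_insert, either way round below 0.21 rad and distance of each of offcut, nail_pot from where it was at the start of the episode below 0.03 m); the robot touches nothing.
It fails at once if the offcut was moved away from its place (distance of offcut from where it was at the start of the episode above 0.03 m).
It fails at once if the nail pot was moved away from its place or knocked over (distance of nail_pot from where it was at the start of the episode above 0.03 m or angle between nail_pot's own z axis and vertical above 0.6 rad).
It also fails if it takes over 102 s, if anything falls off the work surface, if the arm or the gripper's body presses on something with over 40 N, if the wrist force passes 120 N, or if a joint passes its speed limit or range.

## Working session

There is one attempt and no reset: what is moved stays moved. The work goes in short steps, Python scripts to look and compute and a tool call to move; the robot and the scene stay as the last step left them, time stands still between calls to the robot, and variables do not carry over. Pictures are saved under pics/ and viewed, at most 14 in all, crops included, and the job is handed in when it is done.

Besides the shell and the picture viewer there is one more tool, called after ">>>" as a command line: name --argument value ..., lists and objects as JSON in quotes. arm_command: Moves the arm, as the interface text tells. Its arguments: {"type":"object","properties":{"motion":{"type":"array","items":{"type":"object","properties":{"tx":{"type":"number"},"ty":{"type":"number"},"tz":{"type":"number"},"wx":{"type":"number"},"wy":{"type":"number"},"wz":{"type":"number"},"hand":{"type":"number"}}}},"squeeze":{"type":"number"}},"required":["motion"]}

```bash
ls; mkdir -p pics
cat > h.py <<'E'
import numpy as np, cv2, pickle
from cell import status, snapshot, arm
def cap(n,tag):
    s=snapshot(n); pickle.dump(s,open(f'pics/{tag}.pkl','wb')); cv2.imwrite(f'pics/{tag}.png',s['pixels']); return s
def load(tag): return pickle.load(open(f'pics/{tag}.pkl','rb'))
def pts(s):
    z=s['range_z']; v,u=np.mgrid[:z.shape[0],:z.shape[1]]
    K=np.array(s['camera_matrix']); c=np.stack([(u-K[0,2])/K[0,0]*z,(v-K[1,2])/K[1,1]*z,z],-1)
    w=(c-np.array(s['t']))@np.array(s['R']); w[z==0]=np.nan; return w
def ray(s,uv,h):
    K=np.array(s['camera_matrix']);R=np.array(s['R']);t=np.array(s['t'])
    uv=np.atleast_2d(uv).astype(float); d=np.c_[(uv[:,0]-K[0,2])/K[0,0],(uv[:,1]-K[1,2])/K[1,1],np.ones(len(uv))]@R
    c=-R.T@t; return c+d*((h-c[2])/d[:,2])[:,None]
E
python3 - <<'E'
from h import *
o=status.get_obs(); print(o, arm.tcp_to_tips)
a=cap('scene','scene0'); b=cap('side','side0'); c=cap('wrist','wrist0')
for s in (a,b,c): print(-np.array(s['R']).T@s['t'], np.array(s['R'])[2], s['camera_matrix'][0][0])
cv2.imwrite('pics/ab.png',cv2.resize(np.hstack([a['pixels'],b['pixels']]),(800,300)))
E
```

```text
pics
{'clock': 0.0, 'q': array([-1.34145667,  0.59212883,  0.04830311,  1.60985187, -0.03328647,
        0.94268609, -0.03372445]), 'joint_velocities': array([-1.98202151e-03,  3.87334205e-04, -8.19244165e-04,  6.04207721e-04,
       -3.67609051e-04, -1.29732437e-03,  1.42054993e-05]), 'joint_efforts': array([ 3.48082431e-04, -5.48690701e+01,  1.54683966e+00, -1.98117149e+01,
        9.40240687e-03,  8.93367338e-03, -8.13056459e-06]), 'position': array([0.22975755, 0.68678727, 0.24712292]), 'tool_rot': array([-1.12226236e-04,  1.60689759e-01,  9.87004313e-01, -1.12922548e-03]), 'wrist_force': array([ 0.02223174, -0.06054933,  0.71379604]), 'moment': array([-0.04382396, -0.02161937,  0.00641258]), 'finger_force': 0.0, 'finger_gap': 0.9985436904688381} 0.017
[-0.21111559  0.6752983   0.63567353] [ 0.65299932 -0.53876525 -0.53228179] 375.52998124881526
[0.12630035 1.12404974 0.62607134] [ 0.32615018 -0.82620742 -0.45935537] 445.3445816447736
[0.14932469 0.71376749 0.37279165] [ 0.30870802 -0.10584311 -0.94524949] 282.4315094913364
```

View pics/scene0.png

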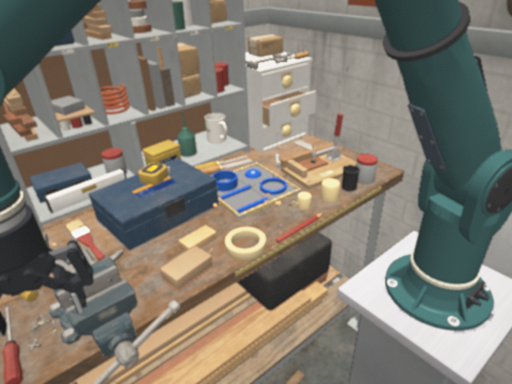

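View pics/side0.png

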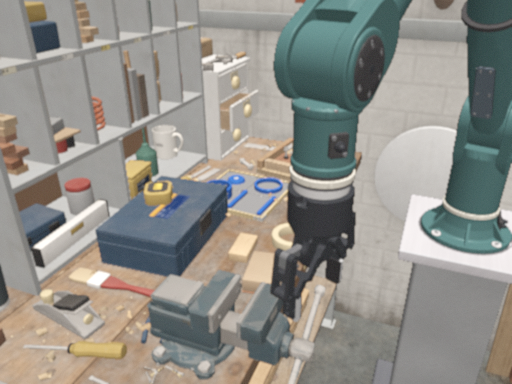

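The scene view shows the block at (187,265), the offcut at (197,238), the tape at (245,241), a small decoy tin at (304,200), the wax tin at (330,190), the cup at (350,178), the nail pot at (367,168) and the tray around (250,187). The side view shows the tray at (250,192), with the arm hiding the row of tins. I'll measure with depth and rays.

Run:
```python
from h import *
s=load('scene0'); P=pts(s); hsv=cv2.cvtColor(s['pixels'],cv2.COLOR_BGR2HSV)
for n,uv in dict(block=(187,263),off=(197,236),tape=(230,247),small=(304,196),tin=(330,185),cup=(350,172),pot=(367,160),bench=(290,260),plate=(235,200)).items():
    print(n,P[uv[1],uv[0]].round(3),hsv[uv[1],uv[0]])
# blue things
X,Y,Z=P[...,0],P[...,1],P[...,2]
m=((hsv[...,0]>95)&(hsv[...,0]<125)&(hsv[...,1]>150)&(hsv[...,2]>120)).astype(np.uint8)
m[:160]=0
n,l,st,c=cv2.connectedComponentsWithStats(m)
for i in range(1,n):
    if st[i,4]>15:
        p=P[l==i]; print(i,st[i],c[i].round(1),np.nanmin(p,0).round(3),np.nanmax(p,0).round(3),np.nanmean(p,0).round(3))
crop=s['pixels'][130:290,150:390]; cv2.imwrite('pics/crop0.png',cv2.resize(crop,(800,533),interpolation=cv2.INTER_CUBIC))
```

```text
block [0.415 0.387 0.033] [ 18  83 227]
off [0.501 0.308 0.021] [ 22  84 243]
tape [0.404 0.271 0.023] [ 26  58 246]
small [ 0.428 -0.02   0.04 ] [ 27  54 246]
tin [ 0.404 -0.106  0.054] [ 27  55 246]
cup [ 0.394 -0.186  0.072] [ 0  4 58]
pot [ 0.399 -0.277  0.081] [  3 146 202]
bench [ 0.519 -0.06  -0.296] [19 25 83]
plate [0.584 0.12  0.012] [ 20   5 170]
1 [246 170  14   8  70] [252.6 174. ] [ 0.644 -0.042  0.015] [0.694 0.004 0.023] [ 0.664 -0.016  0.02 ]
2 [213 172  24  18 284] [225.3 180. ] [0.608 0.05  0.012] [0.718 0.165 0.09 ] [0.673 0.09  0.034]
3 [260 178  26  16 127] [273.2 185.5] [ 0.514 -0.054  0.012] [0.599 0.029 0.028] [ 0.556 -0.013  0.023]
7 [222 186  28  12  71] [235.7 191.7] [0.601 0.044 0.017] [0.62  0.145 0.024] [0.61  0.096 0.021]
9 [239 198  28  14  71] [251.4 204.8] [0.513 0.053 0.017] [0.527 0.153 0.023] [0.519 0.107 0.021]
```

View pics/crop0.png

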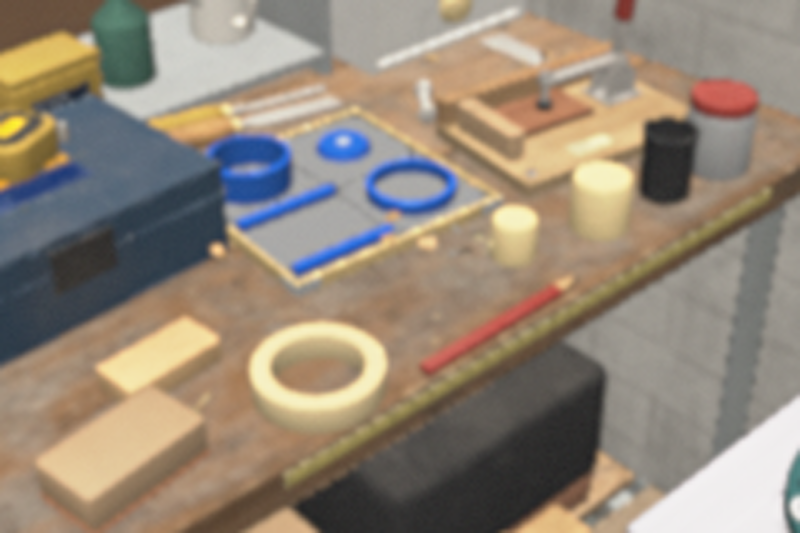

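The crop shows the well (250,168), hub (343,145), nest (412,185) and rails (288,205)/(343,250). It also shows the tape (318,375), the block (122,455) with the offcut (158,355) just behind it, and the decoy tin (515,235) beside the wax tin (602,200). Next I'll fit circles and boxes to the top faces.

```bash
cat >> h.py <<'E'
def top(P,h,box,tol=.004):
    x0,x1,y0,y1=box
    m=(abs(P[...,2]-h)<tol)&(P[...,0]>x0)&(P[...,0]<x1)&(P[...,1]>y0)&(P[...,1]<y1)
    return P[m][:,:2].astype(np.float32)
def circ(q):  # outer-rim fit
    hull=cv2.convexHull(q)[:,0]; from scipy.optimize import least_squares
    r=least_squares(lambda p:np.hypot(*(hull-p[:2]).T)-p[2],[*q.mean(0),.03],loss='soft_l1',f_scale=.002).x
    return r, cv2.minEnclosingCircle(q)
E
python3 - <<'E'
from h import *
for tag in ('scene0','side0'):
    s=load(tag); P=pts(s); print(tag)
    for n,h,b in [('tape',.025,(.36,.56,.18,.34)),('small',.04,(.38,.5,-.06,.03)),('tin',.055,(.36,.5,-.16,-.06)),('cup',.072,(.36,.5,-.225,-.13)),('pot',.082,(.36,.52,-.35,-.22)),
      ('nest',.026,(.49,.62,-.08,.05)),('hub',.021,(.63,.73,-.06,.03)),('well',.046,(.61,.73,.03,.17))]:
        q=top(P,h,b,.003)
        if len(q)>8:
            r,(c,e)=circ(q); print(n,len(q),r.round(4),np.round(c,4),round(e,4), q.min(0).round(3),q.max(0).round(3))
    for n,h,b in [('block',.034,(.35,.56,.3,.5)),('off',.022,(.42,.62,.2,.42)),('railA',.022,(.595,.63,.02,.16)),('railB',.022,(.495,.54,.02,.16))]:
        q=top(P,h,b,.003 if n!='off' else .003)
        if len(q)>8: print(n,len(q),cv2.minAreaRect(q*1000),q.mean(0))
    hs=cv2.cvtColor(s['pixels'],cv2.COLOR_BGR2HSV)
    m=(abs(P[...,2]-.012)<.003)&(hs[...,1]<40)&(P[...,0]>.45)&(P[...,0]<.78)&(P[...,1]>-.12)&(P[...,1]<.2)
    print('plate',m.sum(),cv2.minAreaRect(P[m][:,:2].astype(np.float32)*1000))
E
```

```text
scene0
tape 434 [0.4431 0.2657 0.0883] [0.4388 0.263 ] 0.1059 [0.36  0.181] [0.522 0.339]
small 84 [ 0.4281 -0.0219  0.0199] [ 0.4271 -0.0209] 0.0228 [ 0.408 -0.04 ] [ 0.448 -0.004]
tin 128 [ 0.4086 -0.1149  0.0257] [ 0.4094 -0.1137] 0.0278 [ 0.383 -0.14 ] [ 0.437 -0.089]
cup 42 [ 0.4055 -0.2047  0.0269] [ 0.4066 -0.2063] 0.029 [ 0.378 -0.224] [ 0.435 -0.178]
pot 149 [ 0.4057 -0.2869  0.0319] [ 0.4055 -0.2864] 0.0352 [ 0.373 -0.318] [ 0.437 -0.253]
nest 111 [ 0.558  -0.0143  0.0431] [ 0.5563 -0.014 ] 0.0454 [ 0.514 -0.056] [0.601 0.028]
hub 89 [ 0.6686 -0.0218  0.0255] [ 0.6687 -0.0228] 0.0276 [ 0.644 -0.05 ] [0.694 0.004]
well 74 [0.6746 0.0934 0.0438] [0.6552 0.1099] 0.0702 [0.611 0.048] [0.718 0.166]
block 815 ((419.38116455078125, 387.24658203125), (64.84467315673828, 109.34800720214844), 8.625815391540527) [0.4173159 0.3901115]
off 598 ((510.62518310546875, 304.3795471191406), (184.72816467285156, 220.26324462890625), 3.634019136428833) [0.50911117 0.29829273]
railA 73 ((610.4376831054688, 95.24242401123047), (106.79625701904297, 12.297794342041016), 85.00789642333984) [0.610152
[... 551 characters left out ...]
 0.045 ] [0.6619 0.1173] 0.0716 [0.611 0.05 ] [0.719 0.168]
block 739 ((422.29803466796875, 388.5537109375), (60.36866760253906, 110.3895034790039), 9.789406776428223) [0.42323524 0.3946031 ]
off 560 ((511.0755310058594, 305.7182922363281), (183.72305297851562, 217.4512176513672), 3.7182674407958984) [0.507429   0.30273604]
railA 82 ((613.2653198242188, 95.26591491699219), (109.09813690185547, 12.80843448638916), 86.96507263183594) [0.61300343 0.09815104]
railB 95 ((517.5570068359375, 90.61343383789062), (29.265247344970703, 133.0677947998047), 1.167600393295288) [0.5217492 0.1025521]
plate 1145 ((643.5489501953125, 55.13386535644531), (268.05865478515625, 271.98388671875), 89.5587387084961)
```

>>> arm_command --motion '[{"tx": 0.032, "ty": -0.05, "wz": -10.4}, {"tx": 0.032, "ty": -0.05, "wz": -10.4}, {"tx": 0.032, "ty": -0.05, "wz": -10.4}, {"tx": 0.032, "ty": -0.05, "wz": -10.4}, {"tx": 0.032, "ty": -0.05, "wz": -10.4}, {"tx": 0.031, "ty": -0.048, "wz": -10.4}, {}]'

```text
invalid input at $.motion[0]: expected keys tx, ty, tz, wx, wy, wz, hand
```

```bash
cat >> h.py <<'E'
def pose(o=None):
    o=o or status.get_obs(); w,x,y,z=o['tool_rot']
    ty=np.array([2*(x*y-w*z),1-2*(x*x+z*z),2*(y*z+w*x)]); tz=np.array([2*(x*z+w*y),2*(y*z-w*x),1-2*(x*x+y*y)])
    print('t',round(o['clock'],2),'tcp',o['position'].round(4),'close-axis deg',round(np.degrees(np.arctan2(ty[1],ty[0])),1),'tz',tz.round(3),'gap',round(o['finger_gap'],3),'ff',round(o['finger_force'],1),'F',o['wrist_force'].round(1),'q',o['q'].round(2))
def comp(P,h,box,seed=None,tol=.004):
    "largest connected image blob of points at height h in box -> xy pts"
    x0,x1,y0,y1=box
    m=((abs(P[...,2]-h)<tol)&(P[...,0]>x0)&(P[...,0]<x1)&(P[...,1]>y0)&(P[...,1]<y1)).astype(np.uint8)
    n,l,st,c=cv2.connectedComponentsWithStats(m)
    if n<2: return np.zeros((0,2),np.float32)
    i=1+st[1:,4].argmax(); return P[l==i][:,:2].astype(np.float32)
E
python3 - <<'E'
from h import *
pose()
s=cap('wrist','w1'); P=pts(s)
q=comp(P,.034,(.35,.5,.3,.5)); print('block',len(q),cv2.minAreaRect(q*1000))
q=comp(P,.022,(.42,.62,.2,.42),tol=.003); print('off',len(q),cv2.minAreaRect(q*1000))
q=comp(P,.025,(.36,.56,.18,.34),tol=.003);print('tape',len(q))
if len(q)>9: print(circ(q))
for tag in('scene0','side0'):
    P=pts(load(tag)); q=comp(P,.025,(.36,.56,.18,.34),tol=.003);print('tape',len(q),circ(q)); 
    q=comp(P,.022,(.45,.62,.22,.37),tol=.003); print('off',len(q),cv2.minAreaRect(q*1000))
cv2.imwrite('pics/w1.png',s['pixels'])
E
```

```text
t 0.15 tcp [0.2298 0.687  0.2474] close-axis deg 71.5 tz [-0.    -0.002 -1.   ] gap 0.998 ff 0.0 F [ 0.2 -0.1 -0.1] q [-1.34  0.59  0.05  1.61 -0.03  0.94 -0.03]
block 4 ((455.68182373046875, 343.68780517578125), (1.9898145198822021, 5.09370231628418), 13.879199028015137)
off 636 ((497.2777404785156, 313.8367004394531), (46.41565704345703, 76.97881317138672), 3.5951383113861084)
tape 128
(array([0.41447447, 0.23432907, 0.05605416]), ((0.3675115704536438, 0.23411241173744202), 0.0312077347189188))
tape 346 (array([0.40175144, 0.22554679, 0.05098469]), ((0.40080204606056213, 0.2258223444223404), 0.0528176873922348))
off 383 ((498.4646911621094, 306.63446044921875), (49.01465606689453, 92.0845718383789), 5.129328727722168)
tape 196 (array([0.49576867, 0.3014366 , 0.04020718]), ((0.5001022815704346, 0.3028108477592468), 0.04311108589172363))
off 411 ((501.31549072265625, 307.75341796875), (44.98236083984375, 94.81070709228516), 5.421535015106201)
```

View pics/w1.png

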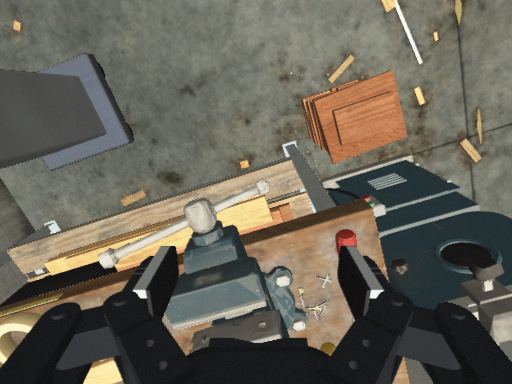

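The call was refused because every key is required, so the arm hasn't moved. The picture is still the start pose, with the vise below at (220,290).

>>> arm_command --motion '[{"tx": 0.032, "ty": -0.05, "tz": 0, "wx": 0, "wy": 0, "wz": -10.4, "hand": 0.085}, {"tx": 0.032, "ty": -0.05, "tz": 0, "wx": 0, "wy": 0, "wz": -10.4, "hand": 0.085}, {"tx": 0.032, "ty": -0.05, "tz": 0, "wx": 0, "wy": 0, "wz": -10.4, "hand": 0.085}, {"tx": 0.032, "ty": -0.05, "tz": 0, "wx": 0, "wy": 0, "wz": -10.4, "hand": 0.085}, {"tx": 0.032, "ty": -0.05, "tz": 0, "wx": 0, "wy": 0, "wz": -10.4, "hand": 0.085}, {"tx": 0.031, "ty": -0.048, "tz": 0, "wx": 0, "wy": 0, "wz": -10.4, "hand": 0.085}, {"tx": 0, "ty": 0, "tz": 0, "wx": 0, "wy": 0, "wz": 0, "hand": 0.085}]'

```text
clock: 1.08
position: [0.4244, 0.3837, 0.2487]
tool_rot: [0.002, 0.653, 0.758, -0.0]
wrist_force: [0.9, 0.8, -0.1]
finger_gap: 0.996
finger_force: 0.0
```

Run:
```python
from h import *
pose()
s=cap('wrist','w2'); P=pts(s)
q=comp(P,.034,(.35,.5,.3,.5)); print('block',len(q),cv2.minAreaRect(q*1000))
q=comp(P,.022,(.42,.62,.2,.42),tol=.003); print('off',len(q),cv2.minAreaRect(q*1000))
q=comp(P,.025,(.33,.5,.15,.3),tol=.003);print('tape',len(q))
if len(q)>9: print(circ(q))
```

```text
t 1.07 tcp [0.4244 0.3837 0.2487] close-axis deg 8.5 tz [ 0.002 -0.003 -1.   ] gap 0.996 ff 0.0 F [ 0.9  0.8 -0.1] q [-1.09  0.42  0.37  1.97 -0.2   0.79 -0.46]
block 4296 ((419.27508544921875, 388.7265625), (62.04831314086914, 106.79191589355469), 8.828362464904785)
off 1955 ((499.3995361328125, 307.5929260253906), (44.977569580078125, 90.80955505371094), 5.8976850509643555)
tape 1827
(array([0.40062605, 0.22584195, 0.05226004]), ((0.4015045166015625, 0.2254849374294281), 0.05338331311941147))
```

View pics/w2.png

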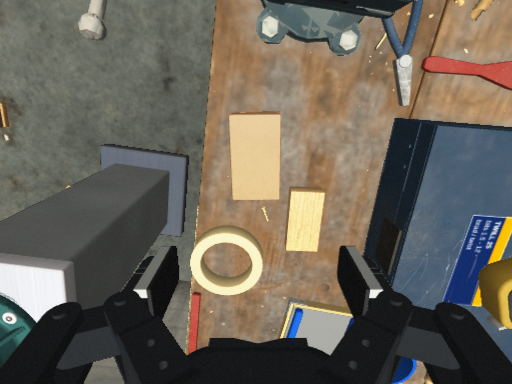

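The wrist view shows the block (255,156), offcut (305,220) and tape (227,260), and it agrees with the scene camera. I'll grasp the block.

>>> arm_command --motion '[{"tx": -0.005, "ty": 0.005, "tz": -0.06, "wx": 0, "wy": 0, "wz": 0, "hand": 0.085}, {"tx": 0, "ty": 0, "tz": -0.06, "wx": 0, "wy": 0, "wz": 0, "hand": 0.085}, {"tx": 0, "ty": 0, "tz": -0.06, "wx": 0, "wy": 0, "wz": 0, "hand": 0.085}, {"tx": 0, "ty": 0, "tz": -0.03, "wx": 0, "wy": 0, "wz": 0, "hand": 0.085}, {"tx": 0, "ty": 0, "tz": -0.01, "wx": 0, "wy": 0, "wz": 0, "hand": 0.085}, {"tx": 0, "ty": 0, "tz": 0, "wx": 0, "wy": 0, "wz": 0, "hand": 0.05}, {"tx": 0, "ty": 0, "tz": 0, "wx": 0, "wy": 0, "wz": 0, "hand": 0.05}, {"tx": 0, "ty": 0, "tz": 0, "wx": 0, "wy": 0, "wz": 0, "hand": 0.05}, {"tx": 0, "ty": 0, "tz": 0, "wx": 0, "wy": 0, "wz": 0, "hand": 0.05}]' --squeeze 40

```text
clock: 2.25
position: [0.4163, 0.3952, 0.0294]
tool_rot: [-0.0, 0.649, 0.761, 0.001]
wrist_force: [-0.5, -0.1, 4.0]
finger_gap: 0.733
finger_force: 46.3
```

```bash
python3 -c "
from h import *
pose()"
```

```text
t 2.25 tcp [0.4163 0.3952 0.0294] close-axis deg 9.1 tz [ 0.001  0.002 -1.   ] gap 0.733 ff 46.3 F [-0.5 -0.1  4. ] q [-0.97  0.74  0.18  2.08 -0.37  0.35 -0.33]
```

>>> arm_command --motion '[{"tx": 0, "ty": 0, "tz": 0.03, "wx": 0, "wy": 0, "wz": 0, "hand": 0.05}, {"tx": 0, "ty": 0, "tz": 0.06, "wx": 0, "wy": 0, "wz": 0, "hand": 0.05}, {"tx": 0.02, "ty": -0.04, "tz": 0.05, "wx": 0, "wy": 0, "wz": -2, "hand": 0.05}, {"tx": 0.025, "ty": -0.05, "tz": 0, "wx": 0, "wy": 0, "wz": -2, "hand": 0.05}, {"tx": 0.025, "ty": -0.05, "tz": 0, "wx": 0, "wy": 0, "wz": -2, "hand": 0.05}, {"tx": 0.025, "ty": -0.05, "tz": 0, "wx": 0, "wy": 0, "wz": -2, "hand": 0.05}, {"tx": 0.025, "ty": -0.05, "tz": 0, "wx": 0, "wy": 0, "wz": -2, "hand": 0.05}, {"tx": 0.03, "ty": -0.05, "tz": 0, "wx": 0, "wy": 0, "wz": -3, "hand": 0.05}, {"tx": 0, "ty": 0, "tz": 0, "wx": 0, "wy": 0, "wz": 0, "hand": 0.05}, {"tx": 0, "ty": 0, "tz": 0, "wx": 0, "wy": 0, "wz": 0, "hand": 0.05}]'

```text
clock: 3.5
position: [0.5641, 0.1073, 0.1649]
tool_rot: [-0.0, 0.731, 0.682, -0.0]
wrist_force: [-0.3, 1.0, -1.3]
finger_gap: 0.725
finger_force: 45.6
```

Run:
```python
from h import *
pose()
w=cap('wrist','w3'); sc=cap('scene','sc3'); P=pts(w)
print('low block face?',)
cv2.imwrite('pics/w3s.png',np.hstack([cv2.resize(w['pixels'],(400,300)),cv2.resize(sc['pixels'],(400,300))]))
h=cv2.cvtColor(w['pixels'],cv2.COLOR_BGR2HSV)
m=((h[...,0]>95)&(h[...,0]<125)&(h[...,1]>150)&(h[...,2]>100)).astype(np.uint8)
n,l,st,c=cv2.connectedComponentsWithStats(m)
for i in range(1,n):
    if st[i,4]>60:
        p=P[l==i]; z=p[:,2]; print(i,st[i],np.nanmin(p,0).round(3),np.nanmax(p,0).round(3), [x for x in cv2.minAreaRect((p[abs(z-.022)<.003][:,:2]*1000).astype(np.float32))] if (abs(z-.022)<.003).sum()>10 else '')
```

```text
t 3.5 tcp [0.5641 0.1073 0.1649] close-axis deg -3.9 tz [-0.001  0.    -1.   ] gap 0.725 ff 45.6 F [-0.3  1.  -1.3] q [-0.52  0.54  0.35  2.03 -0.31  0.62 -0.03]
low block face?
1 [209 135  12  29 320] [0.518 0.128 0.014] [0.53  0.155 0.023] [(523.7633056640625, 141.53118896484375), (26.30378532409668, 10.873383522033691), 84.9845199584961]
2 [303 135  13  29 325] [0.609 0.122 0.016] [0.621 0.149 0.024] [(615.1102905273438, 135.21258544921875), (26.43466567993164, 11.517145156860352), 86.13691711425781]
3 [ 338  153   90   85 1602] [0.637 0.04  0.009] [0.736 0.132 0.048] 
4 [349 257  34  35 654] [ 0.66  -0.035  0.011] [0.697 0.007 0.022] [(681.5167236328125, -10.91558837890625), (22.057432174682617, 46.70943069458008), 41.317710876464844]
```

View pics/w3s.png

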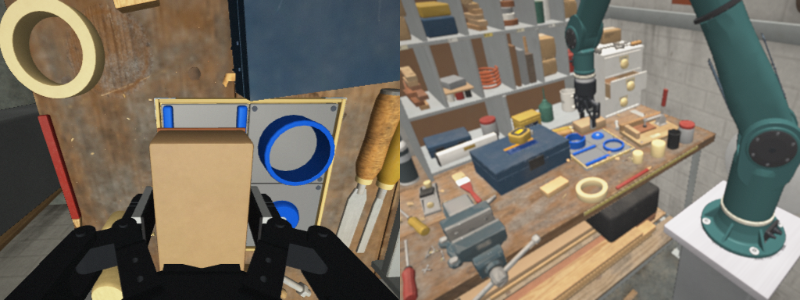

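The wrist view shows the held block above the rail ends (168,118 and 241,116), well (297,150) and hub (285,212). The rail midline gives the block insert at (0.5666, 0.098). I'll lower most of the way and check.

>>> arm_command --motion '[{"tx": 0.003, "ty": -0.003, "tz": -0.03, "wx": 0, "wy": 0, "wz": 0, "hand": 0.05}, {"tx": 0, "ty": 0, "tz": -0.035, "wx": 0, "wy": 0, "wz": 0, "hand": 0.05}, {"tx": 0, "ty": 0, "tz": -0.025, "wx": 0, "wy": 0, "wz": 0, "hand": 0.05}, {"tx": 0, "ty": 0, "tz": 0, "wx": 0, "wy": 0, "wz": 0, "hand": 0.05}, {"tx": 0, "ty": 0, "tz": 0, "wx": 0, "wy": 0, "wz": 0, "hand": 0.05}]'

```text
clock: 4.22
position: [0.5679, 0.1054, 0.0756]
tool_rot: [0.0, 0.73, 0.683, 0.0]
wrist_force: [0.5, 0.2, -1.8]
finger_gap: 0.73
finger_force: 45.5
```

Run:
```python
from h import *
pose()
w=cap('wrist','w4'); P=pts(w); z=P[...,2]
o=status.get_obs(); m=(z>.06)&(z<.1)&(P[...,0]>.5)&(P[...,0]<.64)&(P[...,1]>.1)&(P[...,1]<.2)
h=cv2.cvtColor(w['pixels'],cv2.COLOR_BGR2HSV); m&=(h[...,0]<25)&(h[...,1]>60)&(h[...,2]>120)
p=P[m]; print(m.sum(),np.percentile(p,[1,50,99],axis=0).round(4))
t=p[p[:,2]>np.percentile(p[:,2],50)-.003]; print('top x ctr',np.percentile(t[:,0],[1,99]),'ymax',t[:,1].max())
```

```text
t 4.22 tcp [0.5679 0.1054 0.0756] close-axis deg -3.8 tz [ 0.001  0.    -1.   ] gap 0.73 ff 45.5 F [ 0.5  0.2 -1.8] q [-0.45  0.67  0.26  2.06 -0.38  0.45  0.04]
12572 [[0.5387 0.1006 0.0766]
 [0.5681 0.1288 0.0805]
 [0.5984 0.1521 0.0819]]
top x ctr [0.53866811 0.59825766] ymax 0.16595622735780166
```

>>> arm_command --motion '[{"tx": -0.001, "ty": 0, "tz": -0.025, "wx": 0, "wy": 0, "wz": 0, "hand": 0.05}, {"tx": 0, "ty": 0, "tz": -0.009, "wx": 0, "wy": 0, "wz": 0, "hand": 0.05}, {"tx": 0, "ty": 0, "tz": 0, "wx": 0, "wy": 0, "wz": 0, "hand": 0.05}, {"tx": 0, "ty": 0, "tz": 0, "wx": 0, "wy": 0, "wz": 0, "hand": 0.078}, {"tx": 0, "ty": 0, "tz": 0, "wx": 0, "wy": 0, "wz": 0, "hand": 0.078}, {"tx": 0, "ty": 0, "tz": 0, "wx": 0, "wy": 0, "wz": 0, "hand": 0.078}, {"tx": 0, "ty": 0, "tz": 0.02, "wx": 0, "wy": 0, "wz": 0, "hand": 0.078}, {"tx": 0, "ty": 0, "tz": 0.05, "wx": 0, "wy": 0, "wz": 0, "hand": 0.078}, {"tx": -0.02, "ty": 0.02, "tz": 0.06, "wx": 0, "wy": 0, "wz": 0, "hand": 0.07}, {"tx": -0.03, "ty": 0.02, "tz": 0.05, "wx": 0, "wy": 0, "wz": 0, "hand": 0.06}, {"tx": 0, "ty": 0, "tz": 0, "wx": 0, "wy": 0, "wz": 0, "hand": 0.06}]'

```text
clock: 5.65
position: [0.5177, 0.1458, 0.2208]
tool_rot: [0.0, 0.729, 0.684, 0.003]
wrist_force: [0.3, 0.0, -0.5]
finger_gap: 0.7
finger_force: 0.0
```

Run:
```python
from h import *
pose()
w=cap('wrist','w5'); P=pts(w)
q=comp(P,.046,(.5,.63,.03,.17)); print('block',len(q),cv2.minAreaRect(q*1000))
q=comp(P,.025,(.33,.5,.15,.3),tol=.003);print('tape',len(q),circ(q) if len(q)>9 else '')
for n,h,b in [('nest',.026,(.49,.62,-.08,.05)),('hub',.021,(.63,.73,-.06,.03)),('well',.046,(.62,.76,.03,.17))]:
    q=comp(P,h,b,tol=.003); print(n,len(q),circ(q) if len(q)>9 else '')
```

```text
t 5.65 tcp [0.5177 0.1458 0.2208] close-axis deg -3.7 tz [ 0.005  0.004 -1.   ] gap 0.7 ff 0.0 F [ 0.3  0.  -0.5] q [-0.67  0.42  0.42  2.07 -0.27  0.69 -0.15]
block 4379 ((565.2695922851562, 96.99534606933594), (106.96662902832031, 61.8737678527832), 86.15479278564453)
tape 3817 (array([0.40102783, 0.22566993, 0.05228067]), ((0.4009617269039154, 0.2259214222431183), 0.0527716688811779))
nest 649 (array([ 0.55833359, -0.01269532,  0.04316708]), ((0.5584229826927185, -0.012604743242263794), 0.04379935935139656))
hub 854 (array([ 0.67007958, -0.01931209,  0.02533472]), ((0.6698681712150574, -0.01927715539932251), 0.026090672239661217))
well 1117 (array([0.67754911, 0.09070658, 0.0415344 ]), ((0.677692711353302, 0.09049296379089355), 0.04202668368816376))
```

View pics/w5.png

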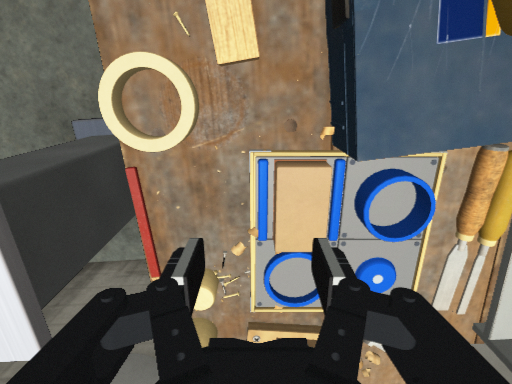

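The block is seated at (0.565, 0.097), 86° along the rails. The same view shows the tape (148,101), nest (296,278), hub (377,275) and well (398,205). Next is the tape, gripped on its +x wall.

>>> arm_command --motion '[{"tx": -0.036, "ty": 0.04, "tz": 0, "wx": 0, "wy": 0, "wz": 2, "hand": 0.05}, {"tx": -0.036, "ty": 0.04, "tz": -0.04, "wx": 0, "wy": 0, "wz": 1.7, "hand": 0.05}, {"tx": 0, "ty": 0, "tz": -0.06, "wx": 0, "wy": 0, "wz": 0, "hand": 0.05}, {"tx": 0, "ty": 0, "tz": -0.05, "wx": 0, "wy": 0, "wz": 0, "hand": 0.05}, {"tx": 0, "ty": 0, "tz": 0, "wx": 0, "wy": 0, "wz": 0, "hand": 0.05}, {"tx": 0, "ty": 0, "tz": 0, "wx": 0, "wy": 0, "wz": 0, "hand": 0.05}]'

```text
clock: 6.45
position: [0.4491, 0.2196, 0.0705]
tool_rot: [0.0, 0.709, 0.705, -0.0]
wrist_force: [0.2, 0.1, -0.3]
finger_gap: 0.587
finger_force: 0.0
```

Run:
```python
from h import *
pose()
P=pts(load('w5')); 
for x0 in np.arange(.70,.80,.02):
    m=(P[...,0]>x0)&(P[...,0]<x0+.02)&(P[...,1]>-.05)&(P[...,1]<.02); print(round(x0,2),m.sum(),np.nanmax(P[m][:,2]).round(3) if m.any() else '')
```

```text
t 6.45 tcp [0.4491 0.2196 0.0705] close-axis deg -0.3 tz [ 0.    -0.001 -1.   ] gap 0.587 ff 0.0 F [ 0.2  0.1 -0.3] q [-0.71  0.63  0.22  2.23 -0.41  0.32 -0.14]
0.7 587 0.014
0.72 438 0.016
0.74 513 0.002
0.76 865 0.017
0.78 379 0.018
0.8 788 0.018
```

>>> arm_command --motion '[{"tx": -0.003, "ty": 0.006, "tz": -0.02, "wx": 0, "wy": 0, "wz": 0, "hand": 0.05}, {"tx": 0, "ty": 0, "tz": -0.02, "wx": 0, "wy": 0, "wz": 0, "hand": 0.05}, {"tx": 0, "ty": 0, "tz": 0, "wx": 0, "wy": 0, "wz": 0, "hand": 0.03}, {"tx": 0, "ty": 0, "tz": 0, "wx": 0, "wy": 0, "wz": 0, "hand": 0.02}, {"tx": 0, "ty": 0, "tz": 0, "wx": 0, "wy": 0, "wz": 0, "hand": 0.008}, {"tx": 0, "ty": 0, "tz": 0, "wx": 0, "wy": 0, "wz": 0, "hand": 0.005}, {"tx": 0, "ty": 0, "tz": 0, "wx": 0, "wy": 0, "wz": 0, "hand": 0.005}]' --squeeze 40

```text
clock: 7.32
position: [0.4464, 0.2267, 0.0319]
tool_rot: [0.001, 0.708, 0.706, 0.002]
wrist_force: [-0.8, -0.1, 5.3]
finger_gap: 0.2
finger_force: 36.5
```

Run:
```python
from h import *
pose()
```

```text
t 7.33 tcp [0.4464 0.2267 0.0319] close-axis deg -0.2 tz [ 0.003  0.001 -1.   ] gap 0.2 ff 36.5 F [-0.8 -0.1  5.3] q [-0.68  0.7   0.16  2.24 -0.45  0.23 -0.12]
```

>>> arm_command --motion '[{"tx": 0, "ty": 0, "tz": 0.02, "wx": 0, "wy": 0, "wz": 0, "hand": 0.005}, {"tx": 0, "ty": 0, "tz": 0.045, "wx": 0, "wy": 0, "wz": 0, "hand": 0.005}, {"tx": 0.015, "ty": -0.025, "tz": 0.045, "wx": 0, "wy": 0, "wz": 0, "hand": 0.005}, {"tx": 0.04, "ty": -0.045, "tz": 0, "wx": 0, "wy": 0, "wz": 0, "hand": 0.005}, {"tx": 0.045, "ty": -0.045, "tz": 0, "wx": 0, "wy": 0, "wz": 0, "hand": 0.005}, {"tx": 0.045, "ty": -0.045, "tz": 0, "wx": 0, "wy": 0, "wz": 0, "hand": 0.005}, {"tx": 0.045, "ty": -0.045, "tz": 0, "wx": 0, "wy": 0, "wz": 0, "hand": 0.005}, {"tx": 0.045, "ty": -0.028, "tz": 0, "wx": 0, "wy": 0, "wz": 0, "hand": 0.005}, {"tx": 0.033, "ty": -0.013, "tz": 0, "wx": 0, "wy": 0, "wz": 0, "hand": 0.005}, {"tx": 0, "ty": 0, "tz": 0, "wx": 0, "wy": 0, "wz": 0, "hand": 0.005}, {"tx": 0, "ty": 0, "tz": 0, "wx": 0, "wy": 0, "wz": 0, "hand": 0.005}]' --squeeze 60

```text
clock: 8.7
position: [0.7097, -0.0166, 0.1404]
tool_rot: [-0.001, 0.708, 0.706, -0.0]
wrist_force: [-0.6, 0.3, -1.5]
finger_gap: 0.186
finger_force: 55.2
```

Run:
```python
from h import *
pose()
for c in('scene','side','wrist'):
    w=cap(c,c+'6'); P=pts(w); h=cv2.cvtColor(w['pixels'],cv2.COLOR_BGR2HSV)
    m=(P[...,2]>.085)&(P[...,2]<.17)&(P[...,0]>.59)&(P[...,0]<.76)&(P[...,1]>-.09)&(P[...,1]<.05)&(h[...,0]>15)&(h[...,0]<35)&(h[...,2]>120)&(h[...,1]>30)
    p=P[m]; print(c,m.sum())
    if len(p)>50:
        A=np.c_[p[:,:2],np.ones(len(p))]; print(np.percentile(p,[1,50,99],axis=0).round(3))
        t=p
        for _ in range(6):
            A=np.c_[t[:,:2]-[.67,-.02],np.ones(len(t))]; k=np.linalg.lstsq(A,t[:,2],rcond=None)[0]
            r=p[:,2]-np.c_[p[:,:2]-[.67,-.02],np.ones(len(p))]@k; t=p[(r>-.003)]
        print('plane',k.round(3),len(t),circ(t[:,:2].astype(np.float32)))
cv2.imwrite('pics/s6.png',np.hstack([load('side6')['pixels'][150:350,100:400],load('wrist6')['pixels'][100:300,150:450]]))
```

```text
t 8.7 tcp [ 0.7097 -0.0166  0.1404] close-axis deg -0.2 tz [-0.001  0.001 -1.   ] gap 0.186 ff 55.2 F [-0.6  0.3 -1.5] q [-0.24  0.71  0.31  1.73 -0.3   0.75  0.22]
scene 515
[[ 0.612 -0.068  0.108]
 [ 0.653 -0.01   0.126]
 [ 0.715  0.034  0.137]]
plane [ 0.012 -0.001  0.133] 202 (array([ 0.66421553, -0.01898666,  0.05263901]), ((0.668458878993988, -0.015248872339725494), 0.057919133454561234))
side 569
[[ 0.615 -0.064  0.109]
 [ 0.661  0.003  0.127]
 [ 0.717  0.035  0.141]]
plane [ 0.02  -0.001  0.134] 205 (array([ 0.6662059 , -0.01616934,  0.0522371 ]), ((0.6674109697341919, -0.016645541414618492), 0.05477640777826309))
wrist 10184
[[ 0.615 -0.053  0.13 ]
 [ 0.666  0.008  0.133]
 [ 0.715  0.034  0.134]]
plane [-0.002  0.001  0.133] 10089 (array([ 0.66565703, -0.01740822,  0.05230821]), ((0.6657767295837402, -0.01764582097530365), 0.05300876125693321))
```

View pics/s6.png

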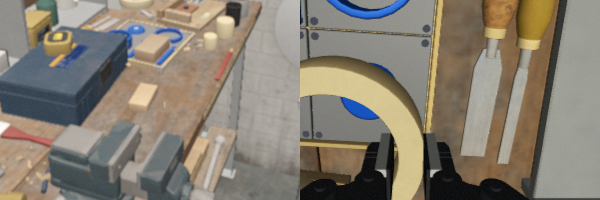

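The tape is held level with its centre at (0.666,-0.018), hanging beside the hub (365,90 in the right half). I'll correct by +4/-2 mm and lower.

>>> arm_command --motion '[{"tx": 0.0045, "ty": -0.002, "tz": -0.025, "wx": 0, "wy": 0, "wz": 0, "hand": 0.005}, {"tx": 0, "ty": 0, "tz": -0.035, "wx": 0, "wy": 0, "wz": 0, "hand": 0.005}, {"tx": 0, "ty": 0, "tz": 0, "wx": 0, "wy": 0, "wz": 0, "hand": 0.005}, {"tx": 0, "ty": 0, "tz": 0, "wx": 0, "wy": 0, "wz": 0, "hand": 0.005}]'

```text
clock: 9.35
position: [0.7154, -0.0193, 0.0799]
tool_rot: [0.0, 0.708, 0.706, -0.0]
wrist_force: [0.9, -0.7, -1.2]
finger_gap: 0.192
finger_force: 55.2
```

Run:
```python
from h import *
pose()
P=pts(cap('wrist','w7')); q=comp(P,.073,(.59,.75,-.09,.05)); print(len(q),circ(q))
```

```text
t 9.35 tcp [ 0.7154 -0.0193  0.0799] close-axis deg -0.2 tz [-0. -0. -1.] gap 0.192 ff 55.2 F [ 0.9 -0.7 -1.2] q [-0.22  0.79  0.28  1.73 -0.33  0.66  0.24]
10822 (array([ 0.6721019 , -0.02085316,  0.05255316]), ((0.67802494764328, -0.021505560725927353), 0.05875179171562195))
```

>>> arm_command --motion '[{"tx": -0.001, "ty": 0, "tz": -0.025, "wx": 0, "wy": 0, "wz": 0, "hand": 0.005}, {"tx": 0, "ty": 0, "tz": -0.0095, "wx": 0, "wy": 0, "wz": 0, "hand": 0.005}, {"tx": 0, "ty": 0, "tz": 0, "wx": 0, "wy": 0, "wz": 0, "hand": 0.005}, {"tx": 0, "ty": 0, "tz": 0, "wx": 0, "wy": 0, "wz": 0, "hand": 0.035}, {"tx": 0, "ty": 0, "tz": 0, "wx": 0, "wy": 0, "wz": 0, "hand": 0.035}, {"tx": 0, "ty": 0, "tz": 0.015, "wx": 0, "wy": 0, "wz": 0, "hand": 0.035}, {"tx": 0, "ty": 0, "tz": 0.05, "wx": 0, "wy": 0, "wz": 0, "hand": 0.035}, {"tx": 0, "ty": 0, "tz": 0.06, "wx": 0, "wy": 0, "wz": 0, "hand": 0.04}, {"tx": -0.05, "ty": -0.01, "tz": 0.05, "wx": 0, "wy": 0, "wz": 0, "hand": 0.05}, {"tx": -0.06, "ty": -0.03, "tz": 0.03, "wx": 0, "wy": 0, "wz": 0, "hand": 0.06}, {"tx": -0.06, "ty": -0.03, "tz": 0, "wx": 0, "wy": 0, "wz": 0, "hand": 0.075}, {"tx": -0.05, "ty": -0.02, "tz": 0, "wx": 0, "wy": 0, "wz": 0, "hand": 0.075}]'

```text
clock: 10.9
position: [0.5119, -0.103, 0.2418]
tool_rot: [0.001, 0.709, 0.705, 0.001]
wrist_force: [1.3, 0.2, 1.0]
finger_gap: 0.878
finger_force: 0.0
```

Run:
```python
from h import *
pose()
P=pts(cap('wrist','w8')); 
for n,h,b in [('tape',.037,(.58,.76,-.1,.06)),('tin',.055,(.36,.5,-.16,-.06)),('cup',.072,(.36,.5,-.24,-.15)),('pot',.082,(.36,.52,-.35,-.235))]:
    q=comp(P,h,b,tol=.004); print(n,len(q),circ(q) if len(q)>9 else '')
m=(P[...,0]>.44)&(P[...,0]<.5)&(P[...,1]>-.3)&(P[...,1]<-.08)
for y in np.arange(-.3,-.08,.02):
    k=m&(P[...,1]>y)&(P[...,1]<y+.02); print(round(y,2), np.nanpercentile(P[k][:,2],98).round(3) if k.any() else '',end='; ')
```

```text
t 10.9 tcp [ 0.5119 -0.103   0.2418] close-axis deg -0.3 tz [ 0.003 -0.    -1.   ] gap 0.878 ff 0.0 F [1.3 0.2 1. ] q [-0.19  0.37  0.39  2.08 -0.21  0.73  0.33]
tape 3822 (array([ 0.67054417, -0.02122094,  0.05229473]), ((0.6707189679145813, -0.021181393414735794), 0.05282711610198021))
tin 1633 (array([ 0.41006338, -0.11489006,  0.02731721]), ((0.41002023220062256, -0.11487699300050735), 0.02782558836042881))
cup 304 (array([ 0.40606219, -0.20542507,  0.02734833]), ((0.40585026144981384, -0.2049437314271927), 0.027879146859049797))
pot 693 (array([ 0.41619089, -0.2856401 ,  0.02464601]), ((0.41498976945877075, -0.2864420413970947), 0.02986159920692444))
-0.3 0.019; -0.28 0.019; -0.26 0.02; -0.24 0.02; -0.22 0.02; -0.2 0.02; -0.18 0.02; -0.16 0.019; -0.14 0.02; -0.12 0.303; -0.1 0.317;
```

View pics/w8.png

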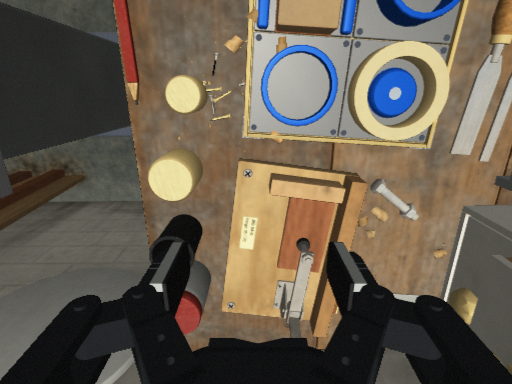

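The tape sits over the hub at (0.6705,-0.021). The view shows the wax tin (175,176), decoy (186,94), cup (182,240), pot (195,300) and the jig plate to their right. Now the tin.

>>> arm_command --motion '[{"tx": -0.05, "ty": -0.006, "tz": -0.03, "wx": 0, "wy": 0, "wz": 0, "hand": 0.075}, {"tx": -0.052, "ty": -0.006, "tz": -0.03, "wx": 0, "wy": 0, "wz": 0, "hand": 0.075}, {"tx": 0, "ty": 0, "tz": -0.05, "wx": 0, "wy": 0, "wz": 0, "hand": 0.075}, {"tx": 0, "ty": 0, "tz": -0.03, "wx": 0, "wy": 0, "wz": 0, "hand": 0.075}, {"tx": 0, "ty": 0, "tz": 0, "wx": 0, "wy": 0, "wz": 0, "hand": 0.075}, {"tx": 0, "ty": 0, "tz": 0, "wx": 0, "wy": 0, "wz": 0, "hand": 0.075}]'

```text
clock: 11.7
position: [0.4127, -0.1137, 0.101]
tool_rot: [0.001, 0.708, 0.706, 0.001]
wrist_force: [0.3, 0.1, -0.3]
finger_gap: 0.876
finger_force: 0.0
```

Run:
```python
from h import *
pose()
P=pts(cap('wrist','w9'))
for n,h,b in [('tin',.055,(.36,.5,-.16,-.06))]:
    q=comp(P,h,b,tol=.004); print(n,len(q),circ(q) if len(q)>9 else '')
```

```text
t 11.7 tcp [ 0.4127 -0.1137  0.101 ] close-axis deg -0.2 tz [ 0.002 -0.    -1.   ] gap 0.876 ff 0.0 F [ 0.3  0.1 -0.3] q [ 0.01  0.52  0.21  2.37 -0.38  0.28  0.55]
tin 4491 (array([ 0.40996795, -0.11452326,  0.02724414]), ((0.4099811613559723, -0.11473707109689713), 0.02775500901043415))
```

>>> arm_command --motion '[{"tx": -0.0025, "ty": -0.001, "tz": -0.025, "wx": 0, "wy": 0, "wz": 0, "hand": 0.075}, {"tx": 0, "ty": 0, "tz": -0.025, "wx": 0, "wy": 0, "wz": 0, "hand": 0.075}, {"tx": 0, "ty": 0, "tz": -0.01, "wx": 0, "wy": 0, "wz": 0, "hand": 0.075}, {"tx": 0, "ty": 0, "tz": 0, "wx": 0, "wy": 0, "wz": 0, "hand": 0.075}]'

```text
clock: 12.25
position: [0.4095, -0.1145, 0.0403]
tool_rot: [0.0, 0.708, 0.706, 0.0]
wrist_force: [-0.4, 0.0, 0.2]
finger_gap: 0.881
finger_force: 0.0
```

Run:
```python
from h import *
pose()
```

```text
t 12.25 tcp [ 0.4095 -0.1145  0.0403] close-axis deg -0.2 tz [ 0.001 -0.    -1.   ] gap 0.881 ff 0.0 F [-0.4  0.   0.2] q [ 0.11  0.65  0.08  2.4  -0.44  0.11  0.6 ]
```

>>> arm_command --motion '[{"tx": 0, "ty": 0, "tz": 0, "wx": 0, "wy": 0, "wz": 0, "hand": 0.04}, {"tx": 0, "ty": 0, "tz": 0, "wx": 0, "wy": 0, "wz": 0, "hand": 0.04}, {"tx": 0, "ty": 0, "tz": 0, "wx": 0, "wy": 0, "wz": 0, "hand": 0.04}, {"tx": 0, "ty": 0, "tz": 0, "wx": 0, "wy": 0, "wz": 0, "hand": 0.04}, {"tx": 0, "ty": 0, "tz": 0.025, "wx": 0, "wy": 0, "wz": 0, "hand": 0.04}, {"tx": 0, "ty": 0, "tz": 0.05, "wx": 0, "wy": 0, "wz": 0, "hand": 0.04}, {"tx": 0.03, "ty": 0.02, "tz": 0.02, "wx": 0, "wy": 0, "wz": 0, "hand": 0.04}, {"tx": 0.04, "ty": 0.03, "tz": 0.01, "wx": 0, "wy": 0, "wz": 0, "hand": 0.04}, {"tx": 0.04, "ty": 0.03, "tz": 0, "wx": 0, "wy": 0, "wz": 0, "hand": 0.04}, {"tx": 0.039, "ty": 0.022, "tz": 0, "wx": 0, "wy": 0, "wz": 0, "hand": 0.04}, {"tx": 0, "ty": 0, "tz": 0, "wx": 0, "wy": 0, "wz": 0, "hand": 0.04}, {"tx": 0, "ty": 0, "tz": 0, "wx": 0, "wy": 0, "wz": 0, "hand": 0.04}]' --squeeze 40

```text
clock: 13.75
position: [0.5568, -0.0125, 0.1449]
tool_rot: [-0.001, 0.708, 0.706, -0.001]
wrist_force: [-0.0, -0.3, -1.2]
finger_gap: 0.645
finger_force: 43.2
```

Run:
```python
from h import *
pose()
P=pts(cap('wrist','w10')); o=status.get_obs()['position']
m=(P[...,2]>o[2]-.005)&(P[...,2]<o[2]+.03)&(abs(P[...,0]-o[0])<.025)&(abs(P[...,1]-o[1])<.05); print(np.nanmedian(P[m][:,2]))
h=np.nanmedian(P[m][:,2]); q=comp(P,h,(o[0]-.05,o[0]+.05,o[1]-.05,o[1]+.05)); print(len(q),circ(q))
```

```text
t 13.75 tcp [ 0.5568 -0.0125  0.1449] close-axis deg -0.2 tz [-0.002 -0.    -1.   ] gap 0.645 ff 43.2 F [-0.  -0.3 -1.2] q [-0.32  0.56  0.37  2.08 -0.36  0.57  0.3 ]
0.15850199132465753
9445 (array([ 0.55856989, -0.01126334,  0.02847379]), ((0.5559712648391724, -0.00644281879067421), 0.04139212518930435))
```

>>> arm_command --motion '[{"tx": 0.001, "ty": -0.0005, "tz": -0.03, "wx": 0, "wy": 0, "wz": 0, "hand": 0.04}, {"tx": 0, "ty": 0, "tz": -0.035, "wx": 0, "wy": 0, "wz": 0, "hand": 0.04}, {"tx": 0, "ty": 0, "tz": -0.02, "wx": 0, "wy": 0, "wz": 0, "hand": 0.04}, {"tx": 0, "ty": 0, "tz": -0.006, "wx": 0, "wy": 0, "wz": 0, "hand": 0.04}, {"tx": 0, "ty": 0, "tz": 0, "wx": 0, "wy": 0, "wz": 0, "hand": 0.04}, {"tx": 0, "ty": 0, "tz": 0, "wx": 0, "wy": 0, "wz": 0, "hand": 0.04}]'

```text
clock: 14.55
position: [0.5593, -0.0134, 0.0547]
tool_rot: [0.001, 0.709, 0.706, 0.0]
wrist_force: [0.1, -0.1, -2.0]
finger_gap: 0.64
finger_force: 43.2
```

Run:
```python
from h import *
pose()
```

```text
t 14.55 tcp [ 0.5593 -0.0134  0.0547] close-axis deg -0.2 tz [ 0.001 -0.    -1.   ] gap 0.64 ff 43.2 F [ 0.1 -0.1 -2. ] q [-0.24  0.7   0.26  2.11 -0.44  0.39  0.37]
```

>>> arm_command --motion '[{"tx": -0.001, "ty": 0.0005, "tz": -0.001, "wx": 0, "wy": 0, "wz": 0, "hand": 0.04}, {"tx": 0, "ty": 0, "tz": 0, "wx": 0, "wy": 0, "wz": 0, "hand": 0.068}, {"tx": 0, "ty": 0, "tz": 0, "wx": 0, "wy": 0, "wz": 0, "hand": 0.068}, {"tx": 0, "ty": 0, "tz": 0, "wx": 0, "wy": 0, "wz": 0, "hand": 0.068}, {"tx": 0, "ty": 0, "tz": 0.03, "wx": 0, "wy": 0, "wz": 0, "hand": 0.068}, {"tx": 0, "ty": 0, "tz": 0.05, "wx": 0, "wy": 0, "wz": 0, "hand": 0.068}, {"tx": -0.02, "ty": -0.03, "tz": 0.06, "wx": 0, "wy": 0, "wz": 0, "hand": 0.075}, {"tx": -0.04, "ty": -0.05, "tz": 0.03, "wx": 0, "wy": 0, "wz": 0, "hand": 0.075}, {"tx": -0.05, "ty": -0.055, "tz": 0, "wx": 0, "wy": 0, "wz": 0, "hand": 0.075}, {"tx": -0.042, "ty": -0.056, "tz": -0.02, "wx": 0, "wy": 0, "wz": 0, "hand": 0.075}, {"tx": 0, "ty": 0, "tz": -0.05, "wx": 0, "wy": 0, "wz": 0, "hand": 0.075}, {"tx": 0, "ty": 0, "tz": 0, "wx": 0, "wy": 0, "wz": 0, "hand": 0.075}]'

```text
clock: 16.05
position: [0.4243, -0.1774, 0.144]
tool_rot: [-0.003, 0.709, 0.705, -0.002]
wrist_force: [-0.3, -0.2, -0.0]
finger_gap: 0.881
finger_force: 0.0
```

Run:
```python
from h import *
pose()
P=pts(cap('wrist','w11'))
for n,h,b in [('tin',.067,(.5,.62,-.07,.04)),('cup',.072,(.36,.5,-.25,-.15)),('pot',.082,(.36,.52,-.35,-.24))]:
    q=comp(P,h,b,tol=.004); print(n,len(q),circ(q) if len(q)>9 else '')
```

```text
t 16.05 tcp [ 0.4243 -0.1774  0.144 ] close-axis deg -0.3 tz [-0.006  0.002 -1.   ] gap 0.881 ff 0.0 F [-0.3 -0.2 -0. ] q [ 0.02  0.47  0.36  2.28 -0.38  0.45  0.69]
tin 38 (array([0.55735854, 0.02498532, 0.06525183]), ((0.557883083820343, -0.03977913409471512), 0.006536609027534723))
cup 1175 (array([ 0.40632543, -0.20582804,  0.02738135]), ((0.4066315293312073, -0.20580852031707764), 0.028002170845866203))
pot 2548 (array([ 0.40523807, -0.28477859,  0.03111602]), ((0.4055253267288208, -0.28571632504463196), 0.031974926590919495))
```

View pics/w11.png

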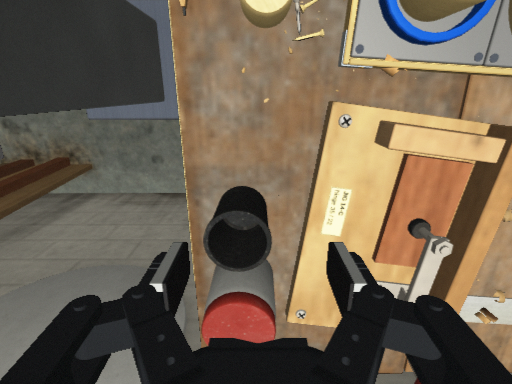

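The cup is at (238,225), its rim at (0.4063,-0.2058), with the pot's red lid at (238,315) just past it. The tin sits inside the nest at the top right. I'll line up, descend and check.

>>> arm_command --motion '[{"tx": -0.018, "ty": -0.0285, "tz": 0, "wx": 0, "wy": 0, "wz": 0, "hand": 0.075}, {"tx": 0, "ty": 0, "tz": -0.02, "wx": 0, "wy": 0, "wz": 0, "hand": 0.075}, {"tx": 0, "ty": 0, "tz": 0, "wx": 0, "wy": 0, "wz": 0, "hand": 0.075}, {"tx": 0, "ty": 0, "tz": 0, "wx": 0, "wy": 0, "wz": 0, "hand": 0.075}]'

```text
clock: 16.6
position: [0.4101, -0.2058, 0.127]
tool_rot: [0.001, 0.708, 0.707, 0.001]
wrist_force: [-0.1, 0.8, 0.2]
finger_gap: 0.877
finger_force: 0.0
```

Run:
```python
from h import *
pose()
P=pts(load('scene6')); m=(P[...,0]>.58)&(P[...,0]<.8)&(P[...,1]>.15)&(P[...,1]<.27); print('case top',np.nanpercentile(P[m][:,2],[50,90,99,100]).round(3))
P=pts(cap('scene','sc12')); q=comp(P,.067,(.5,.62,-.07,.04)); print('tin',len(q),circ(q))
```

```text
t 16.6 tcp [ 0.4101 -0.2058  0.127 ] close-axis deg -0.1 tz [ 0.002 -0.    -1.   ] gap 0.877 ff 0.0 F [-0.1  0.8  0.2] q [ 0.12  0.49  0.32  2.3  -0.4   0.4   0.78]
case top [0.027 0.093 0.112 0.129]
tin 123 (array([ 0.55516996, -0.01194822,  0.02612773]), ((0.5569814443588257, -0.01174507662653923), 0.029359426349401474))
```

>>> arm_command --motion '[{"tx": -0.003, "ty": 0, "tz": -0.03, "wx": 0, "wy": 0, "wz": 0, "hand": 0.075}, {"tx": 0, "ty": 0, "tz": -0.028, "wx": 0, "wy": 0, "wz": 0, "hand": 0.075}, {"tx": 0, "ty": 0, "tz": -0.008, "wx": 0, "wy": 0, "wz": 0, "hand": 0.075}, {"tx": 0, "ty": 0, "tz": 0, "wx": 0, "wy": 0, "wz": 0, "hand": 0.075}, {"tx": 0, "ty": 0, "tz": 0, "wx": 0, "wy": 0, "wz": 0, "hand": 0.06}, {"tx": 0, "ty": 0, "tz": 0, "wx": 0, "wy": 0, "wz": 0, "hand": 0.045}, {"tx": 0, "ty": 0, "tz": 0, "wx": 0, "wy": 0, "wz": 0, "hand": 0.045}, {"tx": 0, "ty": 0, "tz": 0, "wx": 0, "wy": 0, "wz": 0, "hand": 0.045}]' --squeeze 25

```text
clock: 17.65
position: [0.4065, -0.2064, 0.0609]
tool_rot: [0.001, 0.708, 0.706, 0.0]
wrist_force: [-0.6, -0.3, 6.9]
finger_gap: 0.621
finger_force: 25.5
```

Run:
```python
from h import *
pose()
```

```text
t 17.65 tcp [ 0.4065 -0.2064  0.0609] close-axis deg -0.2 tz [ 0.002 -0.001 -1.   ] gap 0.621 ff 25.5 F [-0.6 -0.3  6.9] q [ 0.24  0.62  0.18  2.33 -0.49  0.22  0.86]
```

>>> arm_command --motion '[{"tx": 0, "ty": 0, "tz": 0.03, "wx": 0, "wy": 0, "wz": 0, "hand": 0.045}, {"tx": 0, "ty": 0, "tz": 0.06, "wx": 0, "wy": 0, "wz": 0, "hand": 0.045}, {"tx": 0.02, "ty": 0.02, "tz": 0.03, "wx": 0, "wy": 0, "wz": 0, "hand": 0.045}, {"tx": 0.04, "ty": 0.045, "tz": 0, "wx": 0, "wy": 0, "wz": 0, "hand": 0.045}, {"tx": 0.04, "ty": 0.045, "tz": 0, "wx": 0, "wy": 0, "wz": 0, "hand": 0.045}, {"tx": 0.04, "ty": 0.045, "tz": 0, "wx": 0, "wy": 0, "wz": 0, "hand": 0.045}, {"tx": 0.04, "ty": 0.045, "tz": 0, "wx": 0, "wy": 0, "wz": 0, "hand": 0.045}, {"tx": 0.04, "ty": 0.045, "tz": 0, "wx": 0, "wy": 0, "wz": 0, "hand": 0.045}, {"tx": 0.03, "ty": 0.03, "tz": 0, "wx": 0, "wy": 0, "wz": 0, "hand": 0.045}, {"tx": 0.02, "ty": 0.02, "tz": 0, "wx": 0, "wy": 0, "wz": 0, "hand": 0.045}, {"tx": 0, "ty": 0, "tz": 0, "wx": 0, "wy": 0, "wz": 0, "hand": 0.045}, {"tx": 0, "ty": 0, "tz": 0, "wx": 0, "wy": 0, "wz": 0, "hand": 0.045}]'

```text
clock: 19.15
position: [0.6746, 0.0876, 0.1798]
tool_rot: [-0.0, 0.709, 0.706, -0.001]
wrist_force: [-0.2, -0.1, -0.9]
finger_gap: 0.618
finger_force: 26.8
```

Run:
```python
from h import *
pose()
P=pts(cap('wrist','w13')); o=status.get_obs()['position']
for h in (.008,.012,.016):
    q=comp(P,o[2]+h,(o[0]-.045,o[0]+.045,o[1]-.045,o[1]+.045),tol=.003); print(h,len(q),circ(q)[0] if len(q)>9 else '')
```

```text
t 19.15 tcp [0.6746 0.0876 0.1798] close-axis deg -0.2 tz [-0.001 -0.001 -1.   ] gap 0.618 ff 26.8 F [-0.2 -0.1 -0.9] q [-0.5   0.65  0.46  1.78 -0.38  0.8   0.15]
0.008 3168 [0.6735057  0.0881852  0.02838631]
0.012 2960 [0.67338401 0.08802304 0.02820954]
0.016 322 [0.64311143 0.08812716 0.01131294]
```

View pics/w13.png

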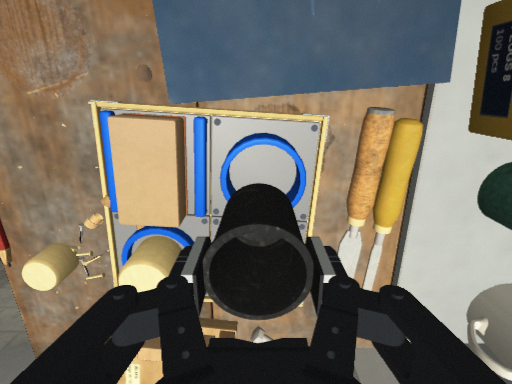

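The cup is held upright (258,265) above the well (263,172). I'll lower it to just above the ring and check.

>>> arm_command --motion '[{"tx": 0.003, "ty": 0.003, "tz": -0.03, "wx": 0, "wy": 0, "wz": 0, "hand": 0.045}, {"tx": 0, "ty": 0, "tz": -0.03, "wx": 0, "wy": 0, "wz": 0, "hand": 0.045}, {"tx": 0, "ty": 0, "tz": 0, "wx": 0, "wy": 0, "wz": 0, "hand": 0.045}, {"tx": 0, "ty": 0, "tz": 0, "wx": 0, "wy": 0, "wz": 0, "hand": 0.045}]'

```text
clock: 19.7
position: [0.679, 0.0906, 0.1209]
tool_rot: [0.001, 0.709, 0.705, 0.0]
wrist_force: [0.8, -0.9, -1.0]
finger_gap: 0.617
finger_force: 26.8
```

Run:
```python
from h import *
pose()
P=pts(cap('wrist','w14')); o=status.get_obs()['position']
q=comp(P,o[2]+.011,(o[0]-.045,o[0]+.045,o[1]-.045,o[1]+.045),tol=.003); print(len(q),circ(q)[0])
q=comp(P,.046,(.62,.76,.03,.17),tol=.003); print('well',len(q),circ(q)[0])
```

```text
t 19.7 tcp [0.679  0.0906 0.1209] close-axis deg -0.3 tz [ 0.001 -0.    -1.   ] gap 0.617 ff 26.8 F [ 0.8 -0.9 -1. ] q [-0.47  0.73  0.42  1.8  -0.43  0.7   0.18]
3149 [0.67799477 0.09133063 0.02809937]
well 1700 [0.67838471 0.09093757 0.04144086]
```

Cup and well agree to within 1 mm. I'll lower it, release and retreat.

>>> arm_command --motion '[{"tx": 0, "ty": 0, "tz": -0.025, "wx": 0, "wy": 0, "wz": 0, "hand": 0.045}, {"tx": 0, "ty": 0, "tz": -0.018, "wx": 0, "wy": 0, "wz": 0, "hand": 0.045}, {"tx": 0, "ty": 0, "tz": -0.004, "wx": 0, "wy": 0, "wz": 0, "hand": 0.045}, {"tx": 0, "ty": 0, "tz": 0, "wx": 0, "wy": 0, "wz": 0, "hand": 0.045}, {"tx": 0, "ty": 0, "tz": 0, "wx": 0, "wy": 0, "wz": 0, "hand": 0.068}, {"tx": 0, "ty": 0, "tz": 0, "wx": 0, "wy": 0, "wz": 0, "hand": 0.068}, {"tx": 0, "ty": 0, "tz": 0, "wx": 0, "wy": 0, "wz": 0, "hand": 0.068}, {"tx": 0, "ty": 0, "tz": 0.03, "wx": 0, "wy": 0, "wz": 0, "hand": 0.068}, {"tx": 0, "ty": 0, "tz": 0.06, "wx": 0, "wy": 0, "wz": 0, "hand": 0.068}, {"tx": -0.03, "ty": 0, "tz": 0.06, "wx": 0, "wy": 0, "wz": 0, "hand": 0.068}, {"tx": -0.05, "ty": 0, "tz": 0.03, "wx": 0, "wy": 0, "wz": 0, "hand": 0.068}, {"tx": 0, "ty": 0, "tz": 0, "wx": 0, "wy": 0, "wz": 0, "hand": 0.068}]'

```text
clock: 21.25
position: [0.5986, 0.0915, 0.2512]
tool_rot: [-0.0, 0.708, 0.706, 0.001]
wrist_force: [-0.1, -0.3, 0.0]
finger_gap: 0.797
finger_force: 0.0
```

Run:
```python
from h import *
pose()
w=cap('wrist','w15'); P=pts(w)
for n,h,b in [('tape',.037,(.58,.76,-.1,.06)),('tin',.067,(.5,.62,-.07,.05)),('cup',.084,(.6,.76,.02,.16)),('nest',.026,(.49,.62,-.08,.05)),('well',.046,(.62,.76,.03,.17)),]:
    q=comp(P,h,b,tol=.004); print(n,len(q),circ(q) if len(q)>9 else '')
q=comp(P,.046,(.5,.63,.03,.17)); print('block',len(q),cv2.minAreaRect(q*1000))
for c in('scene0',): pass
P=pts(cap('scene','sc15')); q=comp(P,.082,(.36,.52,-.35,-.23)); print('pot',circ(q)[0]); q=comp(P,.022,(.45,.62,.22,.37),tol=.003); print('off',cv2.minAreaRect(q*1000))
q=comp(P,.067,(.5,.62,-.07,.04)); print('tin',len(q),circ(q)[0]); q=comp(P,.084,(.6,.76,.02,.15)); print('cup',len(q),circ(q)[0] if len(q)>9 else '')
```

```text
t 21.25 tcp [0.5986 0.0915 0.2512] close-axis deg -0.2 tz [ 0.001  0.002 -1.   ] gap 0.797 ff 0.0 F [-0.1 -0.3  0. ] q [-0.6   0.48  0.52  1.9  -0.32  0.84  0.09]
tape 1768 (array([ 0.67030931, -0.02058528,  0.0522145 ]), ((0.6701504588127136, -0.020738979801535606), 0.05271061509847641))
tin 1279 (array([ 0.55685884, -0.0118151 ,  0.02682052]), ((0.5568623542785645, -0.012178844772279263), 0.027557095512747765))
cup 651 (array([0.67874621, 0.09198546, 0.02726983]), ((0.6787550449371338, 0.0920318216085434), 0.027600018307566643))
nest 660 (array([ 0.55883112, -0.01317326,  0.04348556]), ((0.5588981509208679, -0.013324613682925701), 0.04397706687450409))
well 772 (array([0.67783567, 0.09062356, 0.04147704]), ((0.6778879761695862, 0.09050526469945908), 0.041996583342552185))
block 4463 ((566.100830078125, 96.77645111083984), (107.30261993408203, 60.803871154785156), 86.45281982421875)
pot [ 0.40531735 -0.28707055  0.03146323]
off ((499.7959289550781, 306.5069885253906), (47.68425750732422, 90.79647064208984), 5.743167400360107)
tin 120 [ 0.55543518 -0.01291967  0.02588285]
cup 51 [0.67675272 0.09146212 0.02658316]
```

View pics/w15.png

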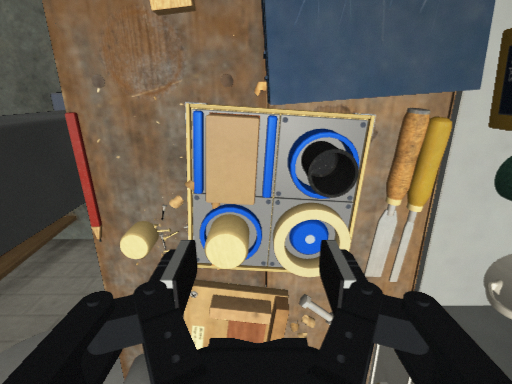

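All four pieces sit on their inserts within about 2 mm: block (232,158), cup (330,168), tin (228,242) and tape (312,240). The offcut and nail pot haven't moved and the hand is clear, so I'm handing in.

```bash
python3 -c "
from h import *
print(arm.job_done())"
```

```text
the job is handed in; nothing more can be done
None
```

The tray is packed and handed in at about 21 s: tape, sanding block, wax tin and stain cup each measured within about 3 mm of their insert centres, and the offcut and nail pot were left where they stood; the hand-in call returned no verdict.

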